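# Scrape the clay chips into the scrap drawer and shut it

### The job

Take the scraper block out of its slanted holder and use it (not the fingers) to wipe the three clay chips off the top of the bench box, over its front edge, into the open scrap drawer. Then push the drawer fully home without slamming it, and leave the scraper resting on the cleared top of the bench box; do not disturb the tub, the pot or the mug.

Things in the scene. Friction and masses are not known exactly. Their poses are not given: they have to be found in the camera images.
- bench: Wooden bench box fixed to the table, 220 mm deep (x) by 250 mm wide (y) by 100 mm high, flat plywood top without rims. Origin: centre of its underside; x points from the open front (the drawer side, nearer the robot) to the back, z up. The front edge of the top is at x = -110 mm, the top at z = 100 mm
- drawer (a joint): Scrap drawer in the bench box under the top; it slides out of the box's front towards the box's -x. Value in m: 0 fully home, 0.12 fully out; it starts 0.09 to 0.11 out, stays where it is left and takes a push of about 3 N
- drawer_front (a point): Point on the outer face of the drawer's flat front panel, mid-width, 60 mm above the table, at a dark painted slot. The panel is 246 mm wide, 12 mm thick, from 10 to 76 mm above the table; axes as the bench box. It moves with the drawer; when home the face is 12 mm in front of the box's front
- drawer_floor (a point): Centre of the drawer's inner floor, 17 mm above the table; the inside is 180 mm (x) by 210 mm (y) and 51 mm deep, open on top, with its walls' rims 68 mm above the table; axes as the bench box; moves with the drawer
- scraper: Scraper block, 300 g: steel shoe 150 mm wide (y), 28 thick (x), 30 high; on it a wooden grip 110 wide, 28 thick, up to 86 mm above the shoe's underside. Origin: centre of the shoe's underside; z runs up through the grip. It starts in the holder's slot, its z leaning 34 degrees (0.6 rad) from vertical to the holder's -x, and draws out along its own z. Grip it across the 28 mm
- holder: Dark wooden holder fixed to the table, 110 mm by 170 mm (y), about 75 mm high, with a slot 33 mm wide and 28 mm deep, open at its ends, that leans 34 degrees from vertical towards -x; the slot's floor centre is 35 mm above the origin. Origin: centre of its underside; y along the slot, z up
- chip_a: dry brown clay offcut, one of three, L-like, 62 x 34 mm with a 34 x 13 mm ear on its +y side, 10 mm thick; loose, 30 g, lying on the bench box's top at the start. Origin: centre of its main rectangle's underside; z up, x along its length
- chip_b: dry brown clay offcut, one of three, 60 x 26 mm with a 26 x 13 mm ear on its -y side, 9 mm thick; loose, 30 g, lying on the bench box's top at the start. Origin: centre of its main rectangle's underside; z up, x along its length
- chip_c: dry brown clay offcut, one of three, plain rectangle 64 x 36 mm, 11 mm thick; loose, 30 g, lying on the bench box's top at the start. Origin: centre of its main rectangle's underside; z up, x along its length
- tub: Bystander: white plastic tub, open, 90 mm across the rim, 100 mm high. Origin: centre of its underside
- pot: Bystander: dry clay bowl, 100 mm across, 60 mm high. Origin: centre of its underside
- mug: Bystander: white mug, 80 mm across, 90 mm high, handle on its +y side. Origin: centre of its underside
Things that resemble listed ones, but are neither listed nor needed, are in the scene too. What is shaped like the chip_b but blue or green is not meant.

How it is judged:
On the way, in this order (a step that is already met when the one before it is completed fails the run):
1. the scraper is drawn out of its holder (distance between scraper and holder above 0.1 m), for 0.1 s.
2. all three chips lie in the drawer while it is still open (x of chip_a in the frame of drawer_floor between -0.095 and 0.095 m and y of chip_a in the frame of drawer_floor between -0.112 and 0.112 m and z of chip_a in the frame of drawer_floor between -0.006 and 0.05 m and x of chip_b in the frame of drawer_floor between -0.095 and 0.095 m and y of chip_b in the frame of drawer_floor between -0.112 and 0.112 m and z of chip_b in the frame of drawer_floor between -0.006 and 0.05 m and x of chip_c in the frame of drawer_floor between -0.095 and 0.095 m and y of chip_c in the frame of drawer_floor between -0.112 and 0.112 m and z of chip_c in the frame of drawer_floor between -0.006 and 0.05 m and value of joint drawer above 0.05 m), for 0.2 s.
3. the drawer is fully home (value of joint drawer below 0.004 m), for 0.2 s.
At the end, for the whole second after the job is handed in: All three chips lie at rest inside the drawer, the drawer is within 4 mm of fully home, and the scraper rests, standing or lying, on top of the bench box (its origin over the top) (x of chip_a in the frame of drawer_floor between -0.095 and 0.095 m and y of chip_a in the frame of drawer_floor between -0.112 and 0.112 m and z of chip_a in the frame of drawer_floor between -0.006 and 0.05 m and x of chip_b in the frame of drawer_floor between -0.095 and 0.095 m and y of chip_b in the frame of drawer_floor between -0.112 and 0.112 m and z of chip_b in the frame of drawer_floor between -0.006 and 0.05 m and x of chip_c in the frame of drawer_floor between -0.095 and 0.095 m and y of chip_c in the frame of drawer_floor between -0.112 and 0.112 m and z of chip_c in the frame of drawer_floor between -0.006 and 0.05 m and value of joint drawer below 0.004 m and x of scraper in the frame of bench between -0.12 and 0.12 m and y of scraper in the frame of bench between -0.135 and 0.135 m and z of scraper in the frame of bench between 0.093 and 0.19 m and linear speed of each of scraper, chip_a, chip_b, chip_c below 0.02 m/s); the robot touches nothing.
It fails at once if the fingers touch a chip (contact force between the fingers and chip_a above 0.5 N or contact force between the fingers and chip_b above 0.5 N or contact force between the fingers and chip_c above 0.5 N).
It fails at once if the drawer is slammed (moves inwards faster than 0.4 m/s) (velocity of joint drawer below -0.4 m/s).
It fails at once if the tub, the pot or the mug is moved by more than 30 mm (distance of any of tub, pot, mug from where it was at the start of the episode above 0.03 m).
It also fails if it takes over 70 s, if anything falls off the work surface, if the arm or the gripper's body presses on something with over 40 N, if the wrist force passes 120 N, or if a joint passes its speed limit or range.

### The arm

A 7-joint arm with a two-finger parallel gripper is mounted at the origin on the work surface. World frame = base frame: x ahead of the robot, y to its left, z up, the work surface at z = 0. Lengths are in m, angles in rad, forces in N, time in s.
With the tool pointing down it reaches from about 0.425 to 0.925 m from the base axis. Payload 6.8 kg.
Tool frame: the origin (TCP) lies at the very end of the fingers, on their centre line; the grasp point (between the pads) lies 19 mm behind it (grip_point_offset is the distance from the TCP to the grasp point, in m); z points along the fingers, y is the line along which they close (so a half turn about z gives the same grasp; the last joint's range is limited). The gripper opens to 85 mm and grips with 20 to 120 N. Pads are 22 mm wide; open, the fingers measure 114 mm over their backs; the gripper's body (76 mm by 85 mm) begins 54 mm behind the grasp point. The pads swing forward as they close: fully open they stand 13 mm farther back than shut.
Start: joints at [1.151, 0.477, 0.022, 1.555, -0.011, 1.109, -0.083], TCP at [0.207, -0.642, 0.201] pointing down, gripper open.
Joint ranges: [-2.96, 2.96], [-0.34, 2.1], [-1.41, 1.46], [0.24, 2.44], [-1.37, 4.51], [0.17, 1.92], [-2.96, 2.96]. Speed limits (rad/s): [2.39, 2.39, 3.14, 3.14, 3.14, 3.14, 3.14].

### API

Orientations are given as a unit quaternion [w, x, y, z].
In Python, from station import * gives the robot as it stands.
- The arm moves only by the tool carry_out, never from a script. Its argument "rows" is text: rows parted by semicolons, each of 4 numbers parted by spaces: the shift along the world's x, y, z in mm, then the turn about the world's z in degrees. In form: dx dy dz yaw; .... A call has 1 to 10 rows; each row shifts and turns the commanded pose from where the row before left it; what a row does not reach is not made up. A row lasts 1/8 s, in which the tool goes at most 62.5 mm and 10.7 degrees, less where a joint would pass 70% of its speed; a pose out of reach is approached as far as the arm can. A call is refused whole if a number of a shift passes 62.5 or a number of a turn 10.7, either way. A call with a gripper value outside its range is refused whole. "claw" is the finger opening in mm, from 0 to 85.4, set as the call begins (left out, the last holds). The fingers move at their own pace and stop on an object; "force" is the grip in N (left out, the last holds). Time passes only in rows, so rows that do not move let the fingers close. It gives the time, the measured TCP pose, the force, the opening and the grip force at its end, in the units of the state.
- get_obs(): the state, without advancing time (a new reading comes with each control period).
- read_camera(name): name is "scene" or "side" or "wrist"; returns a dict with "img" (400x640x3 uint8, blue, green, red), "fov_y" (degrees; the focal length in pixels is half the picture's height over the tangent of half this angle, whatever the lens; pixels are square), "cx", "cy" (the principal point, pixels), "world_to_cam" (4x4, takes a point from world to camera coordinates). Camera axes: x right, y up, looking along -z (the intrinsics and any distortion apply to the point x, -y, -z); pixel columns grow to the right and rows downward; lengths in m; the calibration is good to about 2 mm. A picture is of the moment at which its call begins. There is no depth.
- hand_in(): hands the job in; it is judged then, once.
Trained networks look in the newest picture that a camera, given by its name, has taken for a name from the list of things; names that differ only in an ending like _2 or _b are one class to them, and where a whole thing is asked for, a point or a joint stands for the part that bears it (a point fixed in the world has none). Each returns a list of dicts, best first, with "confidence" (0 to 1); they miss things now and then, are a little off and sometimes report something else, mostly with a low value. They report only what shows in the picture. A call takes as long as a camera call. They do not tell look-alikes from the thing itself.
- recognise(camera, thing): "centre" ([column, row] in pixels, amid what is visible of it).
- outline_of(camera, thing): "pixels" (400x640 bool, what is visible of it) and "centre" ([column, row] in pixels, amid what is visible of it).
- place_of(camera, thing): "centre" ([column, row] in pixels: a listed point, or the origin of a listed thing).
The state is a dict: "t": time; "q": joint angles; "joint_vel": joint speeds; "joint_torque": joint torques, N m; "eef_pos": TCP position; "tool_rot": TCP orientation; "contact_force": force on the tool from outside, world axes, zero at the start; "torque": the same for the moment, N m; "gripper_width": opening from 0.0 (shut) to 1.0 (fully open); "grasp_force": force on a finger pad.
Only numpy, scipy, OpenCV 4.12 (cv2) and the standard library are available. Lean on these libraries where they do the work, as an engineer would, in place of code of your own. Each camera call takes 0.05 s, during which the arm holds its last target. There are 200 camera calls.

## Working session

There is one attempt and no reset: what is moved stays moved. The work goes in short steps, Python scripts to look and compute and a tool call to move; the robot and the scene stay as the last step left them, time stands still between calls to the robot, and variables do not carry over. Pictures are saved under pics/ and viewed, at most 10 in all, crops included, and the job is handed in when it is done.

Besides the shell and the picture viewer there is one more tool, called after ">>>" as name(argument=value, ...) on one line, values as JSON. carry_out: Moves the arm, as the interface text tells. Its arguments: {"type":"object","properties":{"rows":{"type":"string"},"claw":{"type":"number"},"force":{"type":"number"}},"required":["rows"]}

```bash
mkdir -p pics; ls
cat > h.py <<'E'
from station import *
import numpy as np, cv2
def cam(n):
    return read_camera(n)
def ray(c,px):
    f=200/np.tan(np.radians(c['fov_y'])/2)
    d=np.array([(px[0]-c['cx'])/f,-(px[1]-c['cy'])/f,-1.])
    M=np.linalg.inv(np.array(c['world_to_cam']))
    d=M[:3,:3]@d
    return M[:3,3],d/np.linalg.norm(d)
def onz(c,px,z):
    o,d=ray(c,px); return o+d*(z-o[2])/d[2]
def tri(a,b):
    A=np.zeros((3,3));B=np.zeros(3)
    for o,d in (a,b):
        P=np.eye(3)-np.outer(d,d);A+=P;B+=P@o
    p=np.linalg.solve(A,B)
    return p,[np.linalg.norm((np.eye(3)-np.outer(d,d))@(p-o)) for o,d in (a,b)]
def proj(c,p):
    f=200/np.tan(np.radians(c['fov_y'])/2)
    q=np.array(c['world_to_cam'])@np.append(p,1)
    return np.array([c['cx']-f*q[0]/q[2],c['cy']+f*q[1]/q[2]])
E
python3 - <<'E'
from h import *
np.set_printoptions(precision=3,suppress=True)
C={n:cam(n) for n in('scene','side','wrist')}
for n,c in C.items():
    cv2.imwrite(f'pics/{n}0.png',c['img']); print(n,[k for k in c],c['fov_y'],c['cx'],c['cy'])
    M=np.linalg.inv(np.array(c['world_to_cam']));print(M[:3,3],-M[:3,2])
for t in ['bench','drawer_front','drawer_floor','scraper','holder','chip_a','chip_b','chip_c','tub','pot','mug']:
    P={}
    for n in ('scene','side','wrist'):
        r=place_of(n,t); P[n]=r
        print(t,n,[(np.round(x['centre']).tolist(),round(x['confidence'],2)) for x in r[:4]])
    if P['scene'] and P['side']:
        p,e=tri(ray(C['scene'],P['scene'][0]['centre']),ray(C['side'],P['side'][0]['centre']));print('   ',p,np.round(e,4))
print(get_obs())
E
```

```text
pics
scene ['img', 'fov_y', 'cx', 'cy', 'world_to_cam'] 53.95257378232376 327.13592656028504 201.1981374926
[1.322 0.093 0.845] [-0.686 -0.11  -0.719]
side ['img', 'fov_y', 'cx', 'cy', 'world_to_cam'] 43.02733978243137 311.2761634163975 203.1869038299079
[-0.232  1.055  0.855] [ 0.527 -0.7   -0.482]
wrist ['img', 'fov_y', 'cx', 'cy', 'world_to_cam'] 66.68338371369235 318.4921764848938 196.74028022093196
[ 0.272 -0.622  0.372] [-0.258 -0.081 -0.963]
bench scene [([275.0, 225.0], 0.75)]
bench side [([323.0, 214.0], 0.58)]
bench wrist []
    [ 0.635 -0.163 -0.005] [0.003 0.003]
drawer_front scene [([299.0, 159.0], 0.81)]
drawer_front side [([376.0, 221.0], 0.66)]
drawer_front wrist []
    [ 0.414 -0.141  0.059] [0.004 0.004]
drawer_floor scene []
drawer_floor side [([347.0, 223.0], 0.84)]
drawer_floor wrist []
scraper scene [([448.0, 199.0], 0.76)]
scraper side [([270.0, 288.0], 0.93), ([340.0, 192.0], 0.73)]
scraper wrist []
    [0.47  0.304 0.039] [0.009 0.009]
holder scene [([446.0, 206.0], 0.72)]
holder side [([264.0, 298.0], 0.74), ([342.0, 183.0], 0.19), ([189.0, 279.0], 0.17)]
ho
[... 1034 characters left out ...]
.0, 185.0], 0.53)]
pot wrist []
    [0.636 0.1   0.124] [0.209 0.209]
mug scene [([474.0, 272.0], 0.94)]
mug side [([190.0, 280.0], 0.64), ([266.0, 299.0], 0.47)]
mug wrist []
    [0.694 0.373 0.003] [0.005 0.005]
{'t': 1.8, 'q': array([ 1.151,  0.477,  0.022,  1.555, -0.011,  1.109, -0.083]), 'joint_vel': array([-0.   ,  0.001,  0.   , -0.001,  0.   ,  0.   , -0.001]), 'joint_torque': array([ -0.   , -59.632,   1.606, -28.154,   0.012,   0.002,   0.   ]), 'eef_pos': array([ 0.207, -0.642,  0.201]), 'tool_rot': array([0.   , 0.988, 0.155, 0.   ]), 'contact_force': array([0.638, 0.137, 0.002]), 'torque': array([ 0.06 ,  0.011, -0.087]), 'grasp_force': 0.0, 'gripper_width': 0.9981981180793952}
```

View pictures.

View pics/scene0.png

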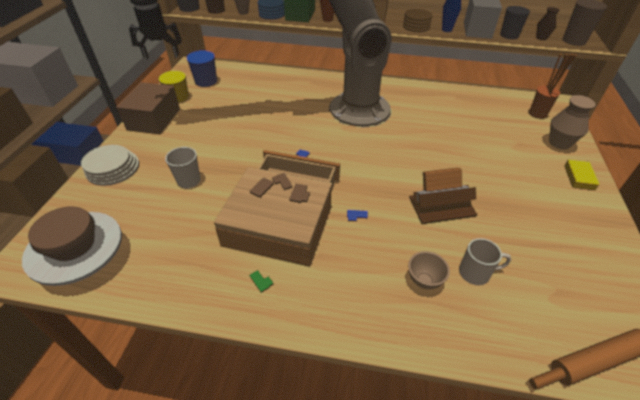

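View pics/side0.png

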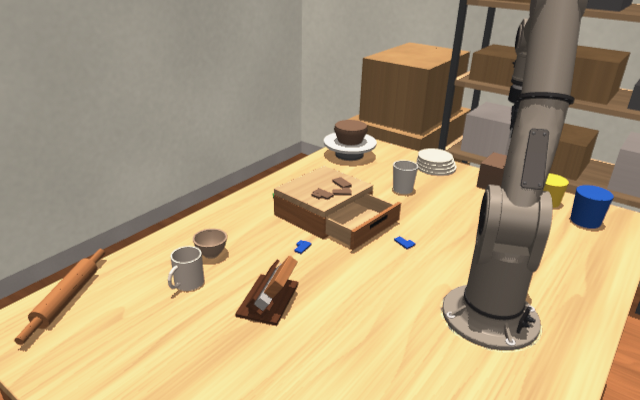

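Run:
```python
import numpy as np
n=22
a=np.radians(np.linspace(-72.1,28.9,n+1)); r=np.linspace(.675,.56,n+1); z=np.r_[np.linspace(201,351,11),np.full(n-10,351)]
P=np.c_[1e3*r*np.cos(a),1e3*r*np.sin(a),z]
d=np.round(np.diff(np.round(P),axis=0)).astype(int)
print(np.linalg.norm(d,axis=1).max())
for i in(0,8,16): print('; '.join(' '.join(map(str,x))+' 4.6' for x in d[i:i+8]))
```

```text
56.24055476255546
49 23 15 4.6; 47 27 15 4.6; 43 31 15 4.6; 41 34 15 4.6; 37 36 15 4.6; 35 39 15 4.6; 30 42 15 4.6; 27 43 15 4.6
23 46 15 4.6; 20 46 15 4.6; 15 48 0 4.6; 11 48 0 4.6; 8 48 0 4.6; 3 49 0 4.6; 0 48 0 4.6; -5 48 0 4.6
-8 47 0 4.6; -12 45 0 4.6; -15 44 0 4.6; -19 42 0 4.6; -22 41 0 4.6; -25 38 0 4.6
```

>>> carry_out(rows="49 23 15 4.6; 47 27 15 4.6; 43 31 15 4.6; 41 34 15 4.6; 37 36 15 4.6; 35 39 15 4.6; 30 42 15 4.6; 27 43 15 4.6")

```text
t: 2.8
eef_pos: [0.5171, -0.3659, 0.3211]
tool_rot: [0.0, 0.888, 0.46, 0.0]
contact_force: [0.5, 0.0, 0.3]
gripper_width: 1.0
grasp_force: 0.0
```

>>> carry_out(rows="23 46 15 4.6; 20 46 15 4.6; 15 48 0 4.6; 11 48 0 4.6; 8 48 0 4.6; 3 49 0 4.6; 0 48 0 4.6; -5 48 0 4.6")

```text
t: 3.8
eef_pos: [0.591, 0.015, 0.3506]
tool_rot: [0.0, 0.697, 0.717, 0.0]
contact_force: [0.1, -0.3, -0.4]
gripper_width: 1.002
grasp_force: 0.0
```

>>> carry_out(rows="-8 47 0 4.6; -12 45 0 4.6; -15 44 0 4.6; -19 42 0 4.6; -22 41 0 4.6; -25 38 0 4.6; 0 0 0 0")

```text
t: 4.68
eef_pos: [0.4872, 0.2746, 0.3513]
tool_rot: [-0.0, 0.504, 0.864, 0.001]
contact_force: [-0.4, -0.7, 0.0]
gripper_width: 1.001
grasp_force: 0.0
```

Run:
```python
from h import *
np.set_printoptions(precision=3,suppress=True)
C={n:cam(n) for n in('scene','side','wrist')}
c=C['wrist'];cv2.imwrite('pics/w1.png',c['img'])
o=get_obs();print(o['t'],o['eef_pos'],o['tool_rot'],o['q'])
import pickle;pickle.dump(C,open('c1.pkl','wb'))
for t in ['scraper','holder']:
    P={n:place_of(n,t) for n in C}
    for n in P: print(t,n,[(np.round(x['centre']).tolist(),round(x['confidence'],2)) for x in P[n][:3]])
    for a,b in(('wrist','side'),('wrist','scene'),('scene','side')):
        if P[a] and P[b]: print(a,b,*tri(ray(C[a],P[a][0]['centre']),ray(C[b],P[b][0]['centre'])))
```

```text
4.825 [0.491 0.269 0.351] [ 0.     0.508  0.861 -0.   ] [-0.024  0.253 -0.722  1.591  0.171  1.362 -0.26 ]
scraper scene [([444.0, 197.0], 0.93), ([442.0, 205.0], 0.56)]
scraper side [([270.0, 288.0], 0.74)]
scraper wrist [([318.0, 136.0], 0.94)]
wrist side [0.473 0.295 0.038] [np.float64(0.0026153062509856714), np.float64(0.0026153062509856706)]
wrist scene [0.475 0.298 0.042] [np.float64(0.0016014812167387204), np.float64(0.0016014812167387295)]
scene side [0.47  0.298 0.04 ] [np.float64(0.0033028780446071036), np.float64(0.0033028780446071335)]
holder scene [([278.0, 225.0], 0.66), ([471.0, 270.0], 0.66), ([443.0, 208.0], 0.55)]
holder side [([266.0, 300.0], 0.88)]
holder wrist [([320.0, 134.0], 0.64)]
wrist side [ 0.479  0.299 -0.003] [np.float64(0.0015053099705375848), np.float64(0.0015053099705375282)]
wrist scene [ 0.543  0.065 -0.05 ] [np.float64(0.2388162479315216), np.float64(0.23881624793152156)]
scene side [ 0.623 -0.04  -0.154] [np.float64(0.16596426186645988), np.float64(0.1659642618664598)]
```

View pics/w1.png

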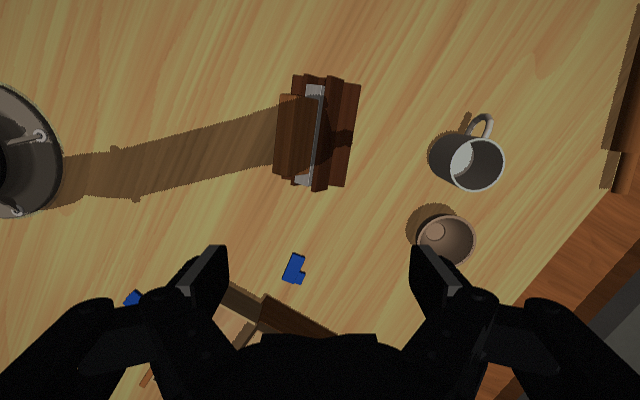

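Run:
```python
from h import *
import pickle
C=pickle.load(open('c1.pkl','rb'))
im=C['wrist']['img'][60:210,250:400]
im=np.clip(im.astype(float)*1.8,0,255).astype(np.uint8)
cv2.imwrite('pics/w1z.png',cv2.resize(im,None,fx=4,fy=4,interpolation=cv2.INTER_CUBIC))
im=C['scene']['img'][140:270,200:400]
im2=C['side']['img'][160:260,260:420]
cv2.imwrite('pics/b1z.png',np.vstack([cv2.resize(im,(600,390),interpolation=cv2.INTER_CUBIC)[:, :], cv2.resize(im2,(600,375),interpolation=cv2.INTER_CUBIC)])[:765])
i=cv2.imread('pics/b1z.png');cv2.imwrite('pics/b1z.png',np.hstack([cv2.resize(i[:390],(400,260)),cv2.resize(i[390:],(400,250))[:, :][:250] if 0 else cv2.resize(i[390:],(400,260))]))
```

```text
(no output)
```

View pics/w1z.png

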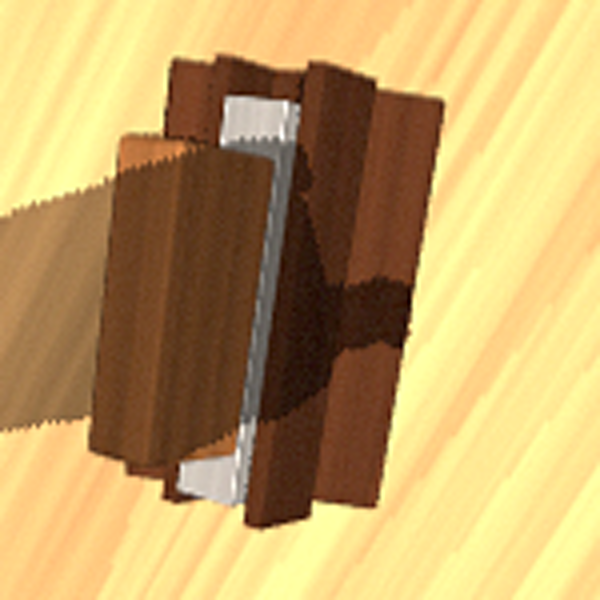

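Run:
```python
from h import *
import pickle
np.set_printoptions(precision=4,suppress=True)
C=pickle.load(open('c1.pkl','rb'));c=C['wrist']
for nm,a,b,z in (('topR',(186,148),(150,465),.115),('topL',(118,138),(90,452),.099),('base',(442,100),(378,507),.02),('wall',(375,78),(310,515),.075),('shoe edge',(298,100),(240,505),.065)):
    p=onz(c,(250+a[0]/4,60+a[1]/4),z);q=onz(c,(250+b[0]/4,60+b[1]/4),z);d=p-q
    print(nm,p,q,(p+q)/2,np.linalg.norm(d),np.degrees(np.arctan2(d[1],d[0])))
```

```text
topR [0.4232 0.3315 0.115 ] [0.4608 0.2343 0.115 ] [0.442  0.2829 0.115 ] 0.10420072693614094 111.13328192761233
topL [0.4007 0.3234 0.099 ] [0.4401 0.2244 0.099 ] [0.4204 0.2739 0.099 ] 0.10657507237956004 111.71690277011089
base [0.4943 0.3961 0.02  ] [0.555  0.2431 0.02  ] [0.5247 0.3196 0.02  ] 0.164609875403468 111.64952701895879
wall [0.4662 0.3837 0.075 ] [0.5233 0.2373 0.075 ] [0.4948 0.3105 0.075 ] 0.15713589205896245 111.28074297909076
shoe edge [0.4463 0.3653 0.065 ] [0.4991 0.2255 0.065 ] [0.4727 0.2954 0.065 ] 0.14943927242076482 110.69225784418283
```

View pics/b1z.png

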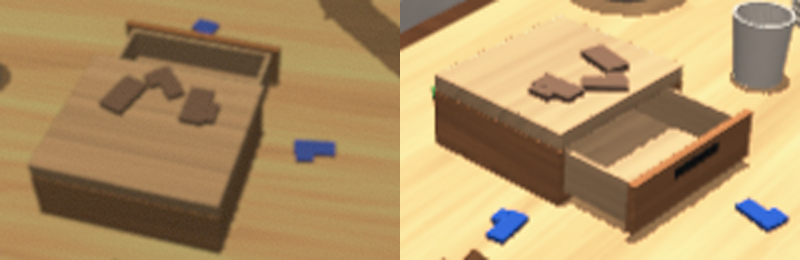

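>>> carry_out(rows="-26 7 -50 -3.9; -25 7 -50 -3.8; 0 0 -60 0; 0 0 -50 0; 0 0 -30 0; 0 0 -18 0; 0 0 -15 0; 0 0 0 0; 0 0 0 0", claw=85)

```text
t: 6.25
eef_pos: [0.4397, 0.2851, 0.0786]
tool_rot: [0.0, 0.564, 0.826, 0.001]
contact_force: [0.3, -0.2, 0.4]
gripper_width: 0.997
grasp_force: 0.0
```

Run:
```python
from h import *
c=cam('wrist');s=cam('side')
im=np.clip(c['img'].astype(float)*1.7,0,255).astype(np.uint8)
cv2.imwrite('pics/w2.png',np.hstack([cv2.resize(im[:, 100:540],(440,400)),cv2.resize(s['img'][220:340,210:320],(360,400))]))
o=get_obs();print(o['t'],o['eef_pos'],o['tool_rot'],o['contact_force'])
```

```text
6.35 [0.43977224 0.28508119 0.07864948] [4.41948555e-04 5.63823349e-01 8.25894789e-01 9.12847523e-04] [-0.50008557  0.40405547  0.01836914]
```

View pics/w2.png

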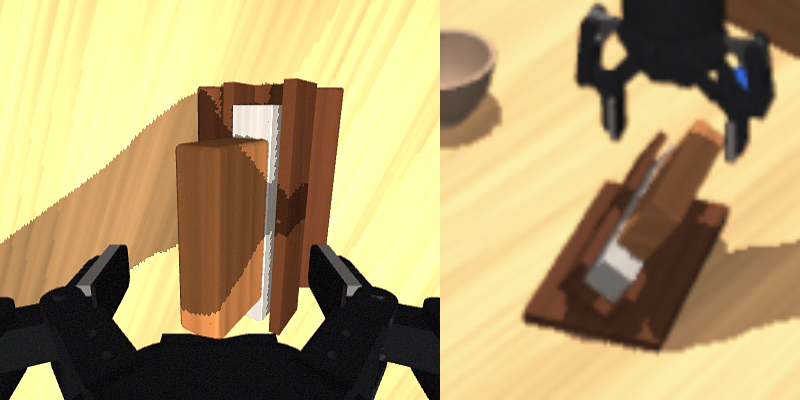

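>>> carry_out(rows="0 0 0 0; 0 0 0 0; 0 0 0 0; 0 0 0 0; 0 0 0 0; 0 0 0 0; 0 0 0 0", claw=0, force=40)

```text
t: 7.22
eef_pos: [0.4387, 0.2846, 0.0794]
tool_rot: [0.001, 0.564, 0.826, -0.0]
contact_force: [-6.7, -5.6, 21.3]
gripper_width: 0.017
grasp_force: 36.1
```

Run:
```python
from h import *
c=cam('wrist');s=cam('side')
im=np.clip(c['img'].astype(float)*1.7,0,255).astype(np.uint8)
cv2.imwrite('pics/w3.png',np.hstack([cv2.resize(im[:, 100:540],(440,400)),cv2.resize(s['img'][220:340,210:320],(360,400))]))
o=get_obs();print(o['t'],o['eef_pos'],o['contact_force'],o['torque'])
```

```text
7.325 [0.43866847 0.28456378 0.07941001] [-6.42584953 -5.45927151 21.81544402] [-1.1150649   1.55708186  0.01735992]
```

View pics/w3.png

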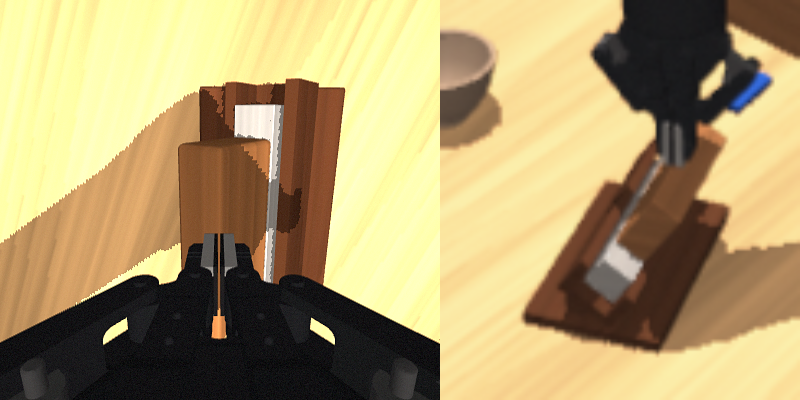

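Run:
```python
from h import *
a=cv2.imread('pics/w2.png')[130:345,165:290]; b=cv2.imread('pics/side0.png')[250:330,237:303]
A=cv2.resize(a,(340,585),interpolation=cv2.INTER_CUBIC);B=cv2.resize(b,(460,585),interpolation=cv2.INTER_CUBIC)
print(340/125,585/215,460/66,585/80)
cv2.imwrite('pics/z4.png',np.hstack([A,B]))
```

```text
2.72 2.7209302325581395 6.96969696969697 7.3125
```

View pics/z4.png

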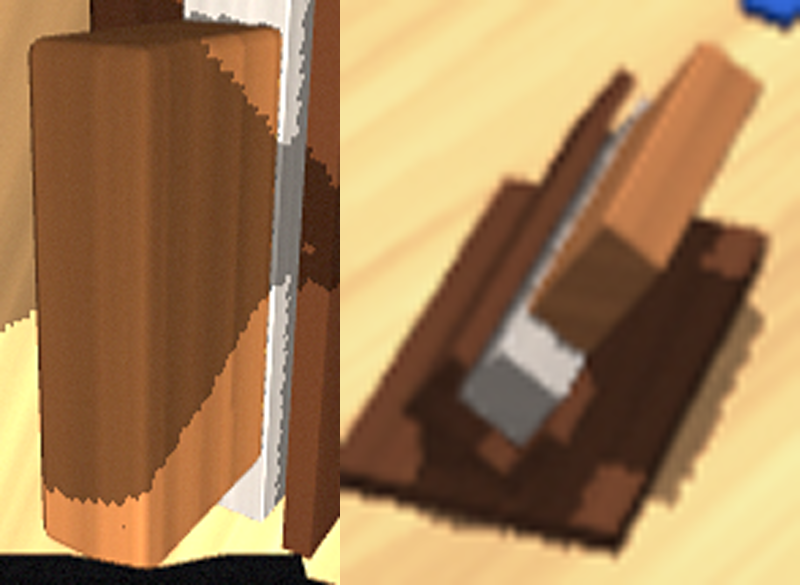

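Run:
```python
from h import *
import pickle
np.set_printoptions(precision=4,suppress=True)
C=pickle.load(open('c1.pkl','rb'));c=C['wrist'];s=C['side']
for nm,a,b in (('R+',(296.5,97),(275,280.4)),('R-',(287.5,176.2),(289.4,255.7)),('L+',(279.5,94.5),(283.6,286.2)),('L-',(272.5,173),(297.5,262))):
    print(nm,*tri(ray(c,a),ray(s,b)))
M=np.linalg.inv(c['world_to_cam']);print(M[:3,3],-M[:3,2])
```

```text
R+ [0.4211 0.3301 0.1075] [np.float64(0.0020170182279687023), np.float64(0.0020170182279685965)]
R- [0.4591 0.231  0.1085] [np.float64(0.002445990106563173), np.float64(0.0024459901065633344)]
L+ [0.3995 0.3226 0.0961] [np.float64(0.0010928484177665954), np.float64(0.0010928484177664675)]
L- [0.4388 0.2216 0.0928] [np.float64(0.0015800093317461204), np.float64(0.0015800093317462306)]
[0.4566 0.3294 0.5234] [ 0.1307 -0.2359 -0.963 ]
```

Run:
```python
from h import *
import pickle
np.set_printoptions(precision=4,suppress=True)
C=pickle.load(open('c1.pkl','rb'));s=C['side']
for z in (.08,.1,.12): print(z,proj(s,np.array([.4387,.2846,z])))
print(get_obs())
c=cam('wrist')
for z in (.08,.1,.12): print(z,proj(c,np.array([.4387,.2846,z])))
print([ (n,proj(c,p)-[100,0]) for n,p in (('R+',[.4211,.3301,.1075]),('R-',[.4591,.231,.1085]),('L+',[.3995,.3226,.096]),('L-',[.4388,.2216,.093]))])
for z in (.08,.1,.12):
  o,d=ray(s,(281.9,269.5)); p=o+d*(z-o[2])/d[2]; print(z,p)
```

```text
0.08 [281.0845 277.8594]
0.1 [280.9774 271.3609]
0.12 [280.8686 264.7619]
{'t': 7.325, 'q': array([-0.1773,  0.4629, -0.6439,  1.9902,  0.3811,  0.8096, -0.6656]), 'joint_vel': array([ 0.0006, -0.0002, -0.0009, -0.0002, -0.0021,  0.001 ,  0.0003]), 'joint_torque': array([ -0.2892, -38.08  ,  -4.8225, -19.9821,   0.8193,  -2.5925,
         0.0127]), 'eef_pos': array([0.4387, 0.2846, 0.0794]), 'tool_rot': array([ 0.0005,  0.5637,  0.826 , -0.0005]), 'contact_force': array([-6.4258, -5.4593, 21.8154]), 'torque': array([-1.1151,  1.5571,  0.0174]), 'grasp_force': 36.083608120679855, 'gripper_width': 0.015535754132073355}
0.08 [319.7401 228.0384]
0.1 [319.8578 241.6712]
0.12 [320.0067 258.9113]
[('R+', array([220.3982, 153.4071])), ('R-', array([218.8851, 341.3302])), ('L+', array([175.5398, 148.6831])), ('L-', array([182.6571, 324.8476]))]
0.08 [0.4598 0.2567 0.08  ]
0.1 [0.4419 0.2773 0.1   ]
0.12 [0.4241 0.2979 0.12  ]
```

>>> carry_out(rows="0 0 20 0; 0 0 50 0; -14 36 10 0; -14 36 0 0; 0 0 -40 0; 0 0 -39 0; 0 0 0 0", claw=0)

```text
t: 8.25
eef_pos: [0.4093, 0.3548, 0.0762]
tool_rot: [-0.001, 0.564, 0.826, -0.003]
contact_force: [-1.7, 1.5, 0.1]
gripper_width: -0.005
grasp_force: 0.0
```

>>> carry_out(rows="4 -9 0 0; 4 -9 0 0; 4 -10 0 0; 4 -10 0 0; 4 -10 0 0; 4 -10 0 0; 0 0 0 0")

```text
t: 9.12
eef_pos: [0.4357, 0.2991, 0.0798]
tool_rot: [-0.0, 0.564, 0.826, 0.001]
contact_force: [-2.9, 3.6, 5.1]
gripper_width: 0.001
grasp_force: 3.2
```

```bash
cat > loc.py <<'E'
from h import *
np.set_printoptions(precision=4,suppress=True)
def loc(t,cams=('scene','side','wrist')):
    C={n:cam(n) for n in cams};P={n:place_of(n,t) for n in cams};A=[]
    for i,a in enumerate(cams):
        for b in cams[i+1:]:
            if P[a] and P[b]:
                p,e=tri(ray(C[a],P[a][0]['centre']),ray(C[b],P[b][0]['centre']));print(t,a,b,p,np.round(e[0],4),round(P[a][0]['confidence'],2),round(P[b][0]['confidence'],2))
    return C,P
E
python3 - <<'E'
from loc import *
C,P=loc('scraper')
O=np.array([.4745,.2968,.038])
for q in P['wrist'][:1]:
    print(onz(C['wrist'],q['centre'],.038))
cv2.imwrite('pics/x.png',C['side']['img']);cv2.imwrite('pics/xw.png',C['wrist']['img'])
E
```

```text
scraper scene side [0.4811 0.2626 0.0416] 0.0065 0.85 0.78
scraper scene wrist [0.4882 0.2632 0.0458] 0.004 0.85 0.69
scraper side wrist [0.4889 0.2505 0.0338] 0.0037 0.78 0.69
[0.4898 0.2554 0.038 ]
```

>>> carry_out(rows="3 -7 0 0; 3 -7 0 0; 2 -7 0 0; 0 0 0 0; 0 0 40 0; 0 0 60 0; 23 -45 0 0; 22 -45 0 0; 0 0 0 0")

```text
t: 10.55
eef_pos: [0.49, 0.1809, 0.1782]
tool_rot: [0.001, 0.568, 0.823, -0.002]
contact_force: [-0.5, 0.5, -0.2]
gripper_width: 0.001
grasp_force: 0.0
```

>>> carry_out(rows="0 0 0 0; 0 0 0 0; 0 0 0 0", claw=85)

```text
t: 10.92
eef_pos: [0.4876, 0.1884, 0.1786]
tool_rot: [-0.0, 0.563, 0.826, 0.0]
contact_force: [0.6, -0.6, -0.2]
gripper_width: 0.635
grasp_force: 0.0
```

Run:
```python
from loc import *
C,P=loc('scraper')
o=get_obs();print(o['t'],o['eef_pos'])
c=C['wrist'];s=C['side']
a=np.clip(c['img'].astype(float)*1.6,0,255).astype(np.uint8)[:, 130:510]
b=cv2.resize(s['img'][230:330,220:325],(420,400),interpolation=cv2.INTER_CUBIC)
cv2.imwrite('pics/x5.png',np.hstack([a,b]))
```

```text
scraper side wrist [0.4956 0.2402 0.0348] 0.0007 0.6 0.83
11.225 [0.488  0.1877 0.1786]
```

View pics/x5.png

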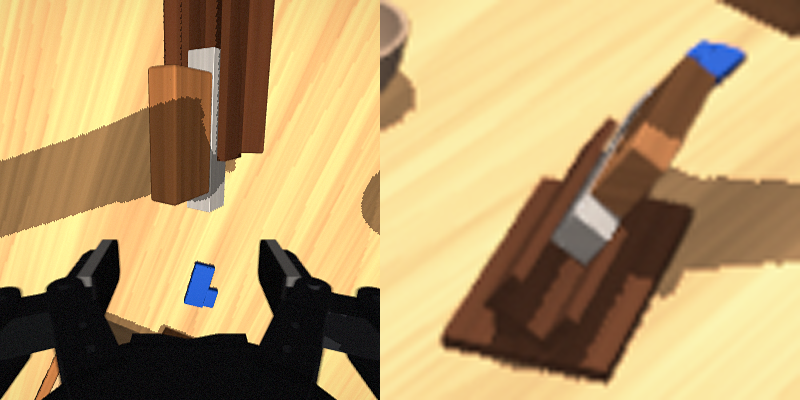

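>>> carry_out(rows="0 0 -50 0; 0 0 -50 0; 0 0 -20 0; 0 0 -13 0; 0 0 0 0; 0 0 0 0")

```text
t: 11.98
eef_pos: [0.4891, 0.1881, 0.0469]
tool_rot: [0.001, 0.564, 0.826, 0.001]
contact_force: [0.6, -0.4, -0.2]
gripper_width: 0.997
grasp_force: 0.0
```

>>> carry_out(rows="0 0 0 0; 0 0 0 0; 0 0 0 0; 0 0 0 0; 0 0 0 0; 0 0 0 0", claw=0, force=25)

```text
t: 12.72
eef_pos: [0.486, 0.1845, 0.0462]
tool_rot: [0.0, 0.564, 0.826, -0.003]
contact_force: [-9.0, -8.1, 15.1]
gripper_width: 0.493
grasp_force: 21.7
```

>>> carry_out(rows="-2 -1 3 0; -2 -1 3 0; -2 -1 3 0; -2 -1 3 0; -2 -1 3 0; 0 0 0 0")

```text
t: 13.48
eef_pos: [0.4804, 0.1834, 0.0619]
tool_rot: [0.001, 0.564, 0.826, 0.002]
contact_force: [4.8, 0.2, 1.3]
gripper_width: 0.448
grasp_force: 23.9
```

Run:
```python
from loc import *
C,P=loc('scraper')
o=get_obs();print(o['t'],o['eef_pos'],o['contact_force'],o['torque'],o['gripper_width'])
for n in C: cv2.imwrite(f'pics/{n}6.png',C[n]['img'])
```

```text
scraper scene side [0.4841 0.2368 0.0494] 0.0075 0.86 0.92
scraper scene wrist [0.4869 0.2401 0.0463] 0.0027 0.86 0.97
scraper side wrist [0.4817 0.2355 0.0549] 0.004 0.92 0.97
13.775 [0.4804 0.1832 0.0617] [4.8914 0.746  2.4501] [ 0.1596 -1.498  -0.194 ] 0.4505707868803502
```

>>> carry_out(rows="-2 -1 4 0; -2 -1 4 0; -2 -1 4 0; -2 -1 5 0; -1 0 6 0; 0 0 8 0; 0 0 8 0; 0 0 0 0")

```text
t: 14.78
eef_pos: [0.4696, 0.1788, 0.1004]
tool_rot: [0.0, 0.564, 0.826, 0.001]
contact_force: [0.1, -0.1, -3.2]
gripper_width: 0.323
grasp_force: 25.3
```

Run:
```python
from loc import *
C,P=loc('scraper')
o=get_obs();print(o['t'],o['eef_pos'],o['contact_force'],o['torque'],o['gripper_width'])
for n in C: cv2.imwrite(f'pics/{n}7.png',C[n]['img'])
```

```text
scraper side wrist [0.4497 0.219  0.0801] 0.0027 0.94 0.69
15.075 [0.4689 0.1784 0.0993] [ 1.0114 -0.0982 -3.1955] [-0.0858 -0.0349 -0.0298] 0.32116116155154795
```

Run:
```python
from h import *
import pickle
np.set_printoptions(precision=4,suppress=True)
C=pickle.load(open('c1.pkl','rb'));s=C['side'];c=C['scene']
print('side');S=np.array([onz(s,p,.1) for p in ((274,188.8),(324.8,166.9),(373.2,186.2),(324,212.7))]);print(S)
print([np.linalg.norm(S[i]-S[(i+1)%4]) for i in range(4)],S.mean(0))
print('scene',[onz(c,p,.1) for p in ((216.5,224),(311,242.5),(334,184))])
# chips: brown dark on top: segment in both
for n,z in(('side',.11),('scene',.11)):
    for t in ('chip_a',):
        for r in outline_of(n,t)[:6]:
            m=r['pixels'].astype(np.uint8); cnt=max(cv2.findContours(m,0,1)[0],key=cv2.contourArea)
            bb=cv2.minAreaRect(cnt);w=[onz(C[n],q,z)[:2] for q in cv2.boxPoints(bb)]
            col=C[n]['img'][r['pixels']].mean(0)
            P=np.array([onz(C[n],q[0],z)[:2] for q in cnt])
            print(n,round(r['confidence'],2),np.round(r['centre']),np.round(col),P.min(0),P.max(0),onz(C[n],r['centre'],z)[:2])
```

```text
side
[[ 0.7465 -0.0412  0.1   ]
 [ 0.719  -0.283   0.1   ]
 [ 0.5057 -0.2619  0.1   ]
 [ 0.5282 -0.0179  0.1   ]]
[np.float64(0.24341760151046182), np.float64(0.2143456344822683), np.float64(0.24503021899230204), np.float64(0.21955243013472361)] [ 0.6248 -0.151   0.1   ]
scene [array([ 0.7398, -0.2772,  0.1   ]), array([ 0.7531, -0.0351,  0.1   ]), array([ 0.542 , -0.0139,  0.1   ])]
side 0.61 [404. 239.] [178. 109.  81.] [ 0.2271 -0.0281] [0.2862 0.0149] [ 0.266  -0.0258]
side 0.5 [344. 192.] [ 86. 109. 145.] [ 0.5243 -0.1796] [ 0.5795 -0.1246] [ 0.5447 -0.1485]
side 0.49 [321. 195.] [ 88. 112. 148.] [ 0.5568 -0.1233] [ 0.6259 -0.0658] [ 0.5919 -0.0899]
scene 0.85 [299. 194.] [ 61.  83. 109.] [ 0.5738 -0.1154] [ 0.6371 -0.0716] [ 0.6072 -0.0974]
scene 0.84 [262. 191.] [ 63.  86. 113.] [ 0.5643 -0.2286] [ 0.6391 -0.1722] [ 0.6161 -0.1974]
scene 0.58 [282. 182.] [ 63.  86. 113.] [ 0.539  -0.1812] [ 0.5971 -0.1243] [ 0.5701 -0.1539]
scene 0.58 [356. 220.] [123.  83.  78.] [0.6389 0.038 ] [0.68  0.088] [0.6698 0.0616]
scene 0.54 [260. 279.] [ 57. 118.  74.] [ 0.8605 -0.1466] [ 0.9106 -0.091 ] [ 0.88   -0.1229]
```

>>> carry_out(rows="0 0 10 0; 0 0 55 0; 0 0 58 0; 24 -42 0 -3; 24 -42 0 -3; 25 -43 0 -3; 25 -43 0 -3; 25 -42 0 -3; 25 -42 0 -3", claw=0, force=90)

```text
t: 16.3
eef_pos: [0.6178, -0.0768, 0.2233]
tool_rot: [0.0, 0.687, 0.727, 0.0]
contact_force: [0.8, 0.7, -2.4]
gripper_width: 0.311
grasp_force: 92.2
```

>>> carry_out(rows="25 -42 0 -3; 25 -42 0 -3; 24 -42 0 -3; 0 0 0 0; 0 0 0 0")

```text
t: 16.92
eef_pos: [0.6909, -0.2006, 0.2226]
tool_rot: [-0.001, 0.741, 0.672, 0.0]
contact_force: [0.2, 1.1, -3.2]
gripper_width: 0.311
grasp_force: 92.1
```

Run:
```python
from loc import *
C,P=loc('scraper')
for t in ('bench','drawer_front'): loc(t,('scene','side'))
o=get_obs();print(o['t'],o['eef_pos'],o['tool_rot'],o['contact_force'],o['torque'],o['gripper_width'])
for n in C: cv2.imwrite(f'pics/{n}8.png',C[n]['img'])
import pickle;pickle.dump(C,open('c8.pkl','wb'))
```

```text
scraper scene side [ 0.6902 -0.1561  0.1987] 0.0032 0.96 0.76
scraper scene wrist [ 0.6966 -0.1532  0.2018] 0.0011 0.96 0.85
scraper side wrist [ 0.6936 -0.1573  0.1995] 0.0043 0.76 0.85
bench scene side [ 0.6339 -0.1643  0.0005] 0.0028 0.68 0.61
drawer_front scene side [ 0.4123 -0.1371  0.0642] 0.0002 0.71 0.69
17.625 [ 0.691  -0.2015  0.2226] [-0.      0.741   0.6715 -0.    ] [-0.2981  0.4993 -3.3307] [-0.1051 -0.0037  0.0154] 0.3097703791498169
```

>>> carry_out(rows="0 0 -50 0; 0 0 -36 0; 0 0 -8 0; 0 0 -3 0; 0 0 -3 0; 0 0 0 0")

```text
t: 18.38
eef_pos: [0.6921, -0.2003, 0.1294]
tool_rot: [0.001, 0.741, 0.672, 0.001]
contact_force: [-11.3, 5.0, 29.6]
gripper_width: 0.307
grasp_force: 99.4
```

>>> carry_out(rows="0 0 3 0; 0 0 0 0", force=20)

```text
t: 18.62
eef_pos: [0.6919, -0.2006, 0.1297]
tool_rot: [0.001, 0.741, 0.672, 0.001]
contact_force: [-6.3, 2.5, 14.8]
gripper_width: 0.308
grasp_force: 97.4
```

>>> carry_out(rows="0 0 0 0; 0 0 0 0; 0 0 0 0; 0 0 0 0; 0 0 0 0", claw=70)

```text
t: 19.25
eef_pos: [0.6911, -0.2014, 0.1254]
tool_rot: [-0.0, 0.741, 0.671, -0.0]
contact_force: [0.7, -0.3, 1.2]
gripper_width: 0.82
grasp_force: 0.0
```

>>> carry_out(rows="0 0 40 0; 0 0 60 0; 0 0 20 0; 0 0 0 0")

```text
t: 19.75
eef_pos: [0.692, -0.2016, 0.2473]
tool_rot: [0.001, 0.741, 0.671, 0.001]
contact_force: [-0.5, -0.1, -0.4]
gripper_width: 0.823
grasp_force: 0.0
```

Run:
```python
from loc import *
C,P=loc('scraper')
o=get_obs();print(o['t'],o['eef_pos'],o['contact_force'])
w=C['wrist'];a=np.clip(w['img'].astype(float)*1.5,0,255).astype(np.uint8)[:, 120:520]
b=cv2.resize(C['side']['img'][150:260,260:370],(400,400),interpolation=cv2.INTER_CUBIC)
cv2.imwrite('pics/x9.png',np.hstack([a,b]))
import pickle;pickle.dump(C,open('c9.pkl','wb'))
```

```text
scraper scene side [ 0.6912 -0.154   0.1054] 0.0014 0.85 0.91
scraper scene wrist [ 0.6975 -0.1527  0.1107] 0.0019 0.85 0.62
scraper side wrist [ 0.6957 -0.1568  0.1038] 0.003 0.91 0.62
20.05 [ 0.6902 -0.2014  0.2435] [-1.0031  0.0387  0.1198]
```

>>> carry_out(rows="2 24 0 0; 2 23 0 0; 0 0 -50 0; 0 0 -38 0; 0 0 -10 0; 0 0 0 0")

```text
t: 20.8
eef_pos: [0.6955, -0.1531, 0.148]
tool_rot: [-0.0, 0.741, 0.672, 0.0]
contact_force: [-0.1, 0.1, 0.8]
gripper_width: 0.821
grasp_force: 0.0
```

>>> carry_out(rows="0 0 0 0; 0 0 0 0; 0 0 0 0; 0 0 0 0; 0 0 0 0", claw=0, force=60)

```text
t: 21.42
eef_pos: [0.6962, -0.1546, 0.1495]
tool_rot: [0.001, 0.741, 0.671, 0.001]
contact_force: [1.0, 0.9, 4.8]
gripper_width: 0.302
grasp_force: 59.2
```

>>> carry_out(rows="-8 1 0 0; -12 1 0 0; -12 1 0 0; -12 1 0 0; -12 1 0 0; -12 1 0 0; -12 2 0 0; -12 1 0 0; -12 1 0 0; 0 0 0 0")

```text
t: 22.68
eef_pos: [0.592, -0.1445, 0.1495]
tool_rot: [0.002, 0.741, 0.671, 0.001]
contact_force: [1.8, -0.8, 8.3]
gripper_width: 0.301
grasp_force: 61.5
```

```bash
cat > chips.py <<'E'
from h import *
np.set_printoptions(precision=3,suppress=True)
def chips(z=.11):
    o=get_obs();print(o['t'],o['eef_pos'],o['contact_force'],o['gripper_width'])
    for n in('side','scene'):
        c=cam(n);cv2.imwrite(f'pics/{n}_{o["t"]:.1f}.png',c['img'])
        for r in outline_of(n,'chip_a')[:8]:
            col=c['img'][r['pixels']].mean(0)
            if col[0]>col[2]-10 or col[1]>col[2]: continue
            cnt=np.argwhere(r['pixels'])[:,::-1]
            P=np.array([onz(c,q,z)[:2] for q in cnt])
            print(n,round(r['confidence'],2),np.round(r['centre']),np.round(col),P.min(0),P.max(0),len(cnt))
E
python3 -c "
from chips import *
chips()"
```

```text
22.675 [ 0.592 -0.144  0.149] [ 1.826 -0.815  8.338] 0.3006445426350799
side 0.76 [333. 198.] [ 64.  82. 107.] [ 0.512 -0.119] [ 0.582 -0.054] 180
side 0.56 [354. 188.] [ 83. 107. 140.] [ 0.497 -0.237] [ 0.572 -0.175] 168
scene 0.49 [308. 182.] [56. 75. 96.] [ 0.522 -0.101] [ 0.579 -0.062] 130
```

>>> carry_out(rows="-8 1 0 0; -8 1 0 0; -8 1 0 0; -8 0 0 0; -8 1 0 0; -8 1 0 0; -8 1 0 0; -8 0 0 0; -6 1 0 0; 0 0 0 0")

```text
t: 24.12
eef_pos: [0.5227, -0.1377, 0.1491]
tool_rot: [0.002, 0.741, 0.671, 0.001]
contact_force: [4.1, -0.2, 8.0]
gripper_width: 0.301
grasp_force: 61.4
```

```bash
python3 -c "
from chips import *
chips(.03)"
```

```text
24.125 [ 0.523 -0.138  0.149] [ 4.05  -0.205  8.018] 0.3010454555050964
side 0.65 [362. 216.] [ 82. 106. 141.] [ 0.46  -0.214] [ 0.501 -0.164] 88
side 0.27 [357. 215.] [ 63.  89. 120.] [ 0.386 -0.331] [ 0.58 -0.  ] 2372
```

>>> carry_out(rows="-6 1 0 0; -6 0 0 0; 0 0 0 0; 0 0 0 0")

```text
t: 24.82
eef_pos: [0.5068, -0.1364, 0.1462]
tool_rot: [-0.002, 0.741, 0.671, -0.001]
contact_force: [-0.5, -0.0, -2.8]
gripper_width: 0.304
grasp_force: 60.2
```

Run:
```python
from h import *
s=cam('side');c=cam('scene')
a=cv2.resize(s['img'][150:270,300:420],(500,500),interpolation=cv2.INTER_CUBIC)
b=cv2.resize(c['img'][130:250,235:355][:, 20:92],(300,500),interpolation=cv2.INTER_CUBIC)
cv2.imwrite('pics/last.png',np.hstack([a,b]))
```

```text
(no output)
```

View pics/last.png

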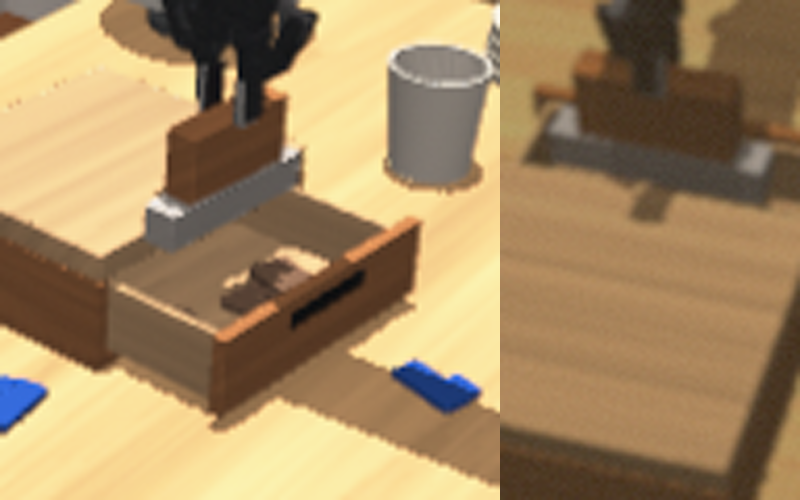

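Run:
```python
from h import *
np.set_printoptions(precision=3,suppress=True)
c=cam('scene');im=c['img'].astype(int)
print(im[172:188:1,282:302,2])
print(im[178,291],im[178,275],im[190,291], onz(c,(291,178),.1),onz(c,(291,178),.11))
s=cam('side')
for z in (.1,.11): print(proj(s,onz(c,(291,178),z)))
```

```text
[[103  94  91  86  85  78  83  80  81  79  75  74  74  77  76  75  74  77
   76  76]
 [132 116 105  98  96  95  95  96  97  89  83  75  75  77  77  71  72  71
   76  72]
 [161 146 132 122 117 114 116 114 115 100  92  86  78  71  74  76  74  72
   74  75]
 [178 172 160 150 142 140 129 116 109 110  94  95  90  87  85  92  92  86
   85  79]
 [180 180 177 171 162 153 133 116 110 106 107 106 102 104 116 129 133 130
  117 108]
 [177 178 179 180 165 143 124 106 109 104 109 108 105 114 140 163 169 164
  157 148]
 [177 178 178 175 162 137 114 106 105 106 105 107 105 120 152 173 181 180
  176 176]
 [177 173 175 173 155 126 105 100 107 105 107 104 111 130 157 177 180 182
  179 176]
 [176 176 175 162 138 115 102 101 102 103 102 108 123 151 169 177 177 178
  182 179]
 [178 181 175 159 130 106 101 103 105 104 102 110 139 162 176 178 175 177
  177 178]
 [182 180 177 165 141 120 113 113 115 115 114 121 143 170 176 176 174 172
  173 175]
 [181 179 182 173 161 148 143 145 144 144 142 146 155 171 177 176 175 175
  176 173]
 [180 180 181 182 176 173 175 172 173 170 171 170 175 179 180 177 177 176
  175 171]
 [179 176 179 179 181 179 180 179 182 182 180 180 180 182 182 180 180 178
  178 179]
 [173 173 172 174 175 174 180 178 178 181 180 181 180 180 180 182 179 182
  182 179]
 [172 170 171 172 170 173 172 176 172 176 175 176 178 177 178 179 179 181
  179 181]]
[ 58  82 106] [ 92 135 175] [ 90 132 171] [ 0.541 -0.136  0.1  ] [ 0.551 -0.133  0.11 ]
[342.823 197.007]
[339.677 193.584]
```

>>> carry_out(rows="0 0 12 0; 0 0 12 0; 30 -3 0 0; 40 -4 0 0; 40 -4 0 0; 40 -4 0 0; 0 0 0 0; 0 0 0 0")

```text
t: 26.02
eef_pos: [0.6586, -0.1514, 0.1719]
tool_rot: [-0.0, 0.741, 0.672, -0.0]
contact_force: [0.1, 0.4, -2.7]
gripper_width: 0.302
grasp_force: 60.5
```

Run:
```python
from h import *
np.set_printoptions(precision=3,suppress=True)
import chips
chips.chips(.03)
c=cam('scene');s=cam('side');print(c['img'][178,288:295,2],c['img'][172:184,291,2])
for nm,p in (('floor',(.485,-.145,.017)),): print(proj(c,np.array(p)),proj(s,np.array(p)))
# brown blobs in side drawer region
for n,im,(r0,r1,c0,c1) in (('side',s['img'],(190,240,325,400)),('scene',c['img'],(145,200,255,345))):
    print(n); q=im[r0:r1:2,c0:c1:2].astype(int)
    for row in q[:,:,2]//26: print(''.join(str(min(9,v)) for v in row))
```

```text
26.025 [ 0.659 -0.151  0.172] [ 0.136  0.38  -2.723] 0.301987318630221
side 0.43 [359. 223.] [53. 68. 91.] [ 0.468 -0.161] [ 0.494 -0.118] 53
[92 90 93 92 94 91 98] [ 94  97  98 103 101  98  92  86  90  91  87  83]
[293.782 185.523] [357.689 224.046]
side
55555555555599999997444499999999995444
55555555555555599844443399999999997554
55555555555555554443455599999999999975
55555555555555444434444689999999999999
97755555555544443444444444799999999999
99997755555444344444444444446999999999
99999996544434544444444444444448999989
99999974444455555444444444444444469884
99998444344555555554444444444444578633
99844444455555555555554444444447873333
94444445555555555555599974444445533334
44444555555555555546767999744443333335
44455555555555555656666699744332333335
44555555555555556723456655443202333336
35855555555555555332233544331013333337
34587555555555433333368533100233333359
34445875555555333334886320012333333469
34444458864555532378733100233333334568
34444444478655557885333013333333456899
34444444444687678733332233333335569999
34444444444446884333333333333455899999
3444444444444333333333333
[... 724 characters left out ...]
3333533467
421122112113655433333333333333333333334533467
532211122222444433333333333333333333335422477
533322122333333333333333333333333333346323477
433321222333333333334343344446555443355233577
333332122333333333333444456656666666564232577
322222112233333333323443467777776666663333567
332222222223333333323344466767677777765355676
222222222222222233224444466666666667764467666
232222222222222222223444577776667766653566677
232222222222222222223434577777777777743677766
332222222222222222223334566667777777634677777
333222222222222222223444666666666677535777777
333333322222222222223455666666666666425777777
332222333333222322233465576666666666325777777
323222332232333332334564566666677665325777777
```

>>> carry_out(rows="0 0 -12 0; 0 0 -7 0; 0 0 -3 0; 0 0 -2 0; 0 0 0 0")

```text
t: 26.95
eef_pos: [0.6589, -0.1515, 0.1493]
tool_rot: [0.0, 0.741, 0.671, -0.0]
contact_force: [-5.1, 0.3, 8.3]
gripper_width: 0.301
grasp_force: 61.8
```

>>> carry_out(rows="0 0 0 0; 0 0 0 0; 0 0 0 0; 0 0 0 0; 0 0 0 0", claw=70)

```text
t: 27.58
eef_pos: [0.6591, -0.1514, 0.1475]
tool_rot: [-0.0, 0.741, 0.671, 0.0]
contact_force: [0.5, -0.2, -0.1]
gripper_width: 0.821
grasp_force: 0.0
```

>>> carry_out(rows="0 0 30 0; 0 0 50 0; 0 0 50 0; -50 4 20 0; -50 4 0 0; -50 4 0 0; -35 3 0 0; 0 0 0 0; 0 0 0 0")

```text
t: 28.7
eef_pos: [0.4748, -0.1365, 0.298]
tool_rot: [0.0, 0.741, 0.671, 0.0]
contact_force: [-0.2, 0.8, 0.6]
gripper_width: 0.819
grasp_force: 0.0
```

Run:
```python
from loc import *
C,P=loc('scraper')
o=get_obs();print(o['t'],o['eef_pos'])
for n in('wrist','scene'):
    c=cam(n);cv2.imwrite(f'pics/{n}_11.png',c['img'])
    for r in outline_of(n,'chip_a')[:8]:
        col=c['img'][r['pixels']].mean(0); cnt=np.argwhere(r['pixels'])[:,::-1]
        for z in (.025,.105):
            Q=np.array([onz(c,q,z)[:2] for q in cnt]);print(n,z,round(r['confidence'],2),np.round(r['centre']),np.round(col),Q.min(0),Q.max(0),len(cnt))
    for r in place_of(n,'drawer_floor')[:1]+place_of(n,'drawer_front')[:1]: print(n,r['centre'],r['confidence'],onz(c,r['centre'],.017),onz(c,r['centre'],.06))
c=cam('wrist');im=c['img']
print(np.round([proj(c,np.array(p)) for p in ((.52,-.05,.1),(.52,-.25,.1),(.425,-.04,.017),(.41,-.24,.017))]))
q=cv2.resize(im,(106,50),interpolation=cv2.INTER_AREA)
for row in q[:,:,2].astype(int)//20: print(''.join('0123456789ABC'[v] for v in row))
```

```text
scraper scene side [ 0.6566 -0.1532  0.1004] 0.0053 0.75 0.73
scraper scene wrist [ 0.6602 -0.1522  0.0993] 0.0032 0.75 0.78
scraper side wrist [ 0.6558 -0.1551  0.1048] 0.0023 0.73 0.78
29.0 [ 0.4746 -0.1363  0.2973]
wrist 0.025 0.92 [367.  18.] [132.  67.  35.] [0.5356 0.0216] [0.5758 0.0649] 903
wrist 0.105 0.92 [367.  18.] [132.  67.  35.] [0.5258 0.0053] [0.5587 0.0408] 903
wrist 0.025 0.86 [325. 115.] [ 71.  88. 113.] [ 0.4594 -0.1016] [ 0.5244 -0.0413] 1263
wrist 0.105 0.86 [325. 115.] [ 71.  88. 113.] [ 0.4632 -0.0958] [ 0.5166 -0.0463] 1263
wrist 0.025 0.83 [320. 169.] [43. 55. 73.] [ 0.4411 -0.1711] [ 0.5006 -0.1297] 840
wrist 0.105 0.83 [320. 169.] [43. 55. 73.] [ 0.4483 -0.1528] [ 0.4971 -0.1188] 840
wrist 0.025 0.82 [325. 193.] [ 63.  81. 106.] [ 0.4382 -0.2167] [ 0.5091 -0.1635] 1049
wrist 0.105 0.82 [325. 193.] [ 63.  81. 106.] [ 0.4459 -0.1902] [ 0.504  -0.1465] 1049
wrist 0.025 0.82 [550. 141.] [ 44. 103.  32.] [ 0.7965 -0.1778] [ 0.8335 -0.1177] 612
wrist 0.105 0.82 [550. 141.] [ 44. 103.  32.] [ 0.7398 -0.1583] [ 0.7701 -0.1089] 612
wrist 0.025 0.67 [225. 181.] [11
[... 5760 characters left out ...]
0000000000000000100000000001210000000010000000000267655555
6777762000000000014000000057770000000000000000000000000000000000000000000003776300000002000000000004555555
6777400000000000000000000477772000000000000000000000000000000000000000000005777610000000000000000000145555
7651000000000000000000003777774000000000000000000000000000000000000000000007777441000000000000000000002455
6300000000000000000000037777776000000000000000000000000000000000000000000027775444000000000000000000000035
1000000000000000000000277777775000000000000000000000000000000000000000000026774444300000000000000000000001
0000000000000000000002777777620000000000000000000000000000000000000000000000374444240000000000000000000000
```

>>> carry_out(rows="-50 -20 0 0; -50 -37 0 0; -4 -37 -40 0; 0 0 -60 0; 0 0 -60 0; 0 0 -50 0; 0 0 -32 0; 0 0 0 0; 0 0 0 0", claw=0)

```text
t: 30.58
eef_pos: [0.371, -0.2309, 0.0567]
tool_rot: [0.001, 0.741, 0.671, 0.0]
contact_force: [-0.4, -0.2, 0.4]
gripper_width: 0.001
grasp_force: 0.0
```

>>> carry_out(rows="6 -1 0 0; 6 0 0 0; 6 -1 0 0; 10 -1 0 0; 10 -1 0 0; 10 -1 0 0; 10 -1 0 0; 10 -1 0 0; 10 -1 0 0; 0 0 0 0")

```text
t: 31.82
eef_pos: [0.4491, -0.2384, 0.0556]
tool_rot: [0.0, 0.741, 0.672, 0.0]
contact_force: [0.2, 0.0, -0.2]
gripper_width: 0.0
grasp_force: 0.0
```

>>> carry_out(rows="8 -1 0 0; 8 0 0 0; 6 -1 0 0; 5 0 0 0; 0 0 0 0")

```text
t: 32.45
eef_pos: [0.4755, -0.2403, 0.0556]
tool_rot: [0.0, 0.741, 0.672, 0.0]
contact_force: [0.0, 0.4, 0.7]
gripper_width: -0.001
grasp_force: 0.0
```

Run:
```python
from loc import *
loc('drawer_front')
```

```text
drawer_front scene side [ 0.413  -0.1424  0.0616] 0.0013 0.79 0.77
drawer_front scene wrist [ 0.4129 -0.1406  0.0612] 0.0012 0.79 0.76
drawer_front side wrist [ 0.4122 -0.1406  0.0636] 0.001 0.77 0.76
```

Run:
```python
from h import *
np.set_printoptions(precision=3,suppress=True)
s=cam('side');c=cam('scene');w=cam('wrist');o=get_obs();print(o['t'],o['eef_pos'],o['contact_force'])
for n,k in(('side',s),('scene',c),('wrist',w)):
    print(n,np.round([proj(k,np.array(p)) for p in ((.4755,-.24,.0556),(.4125,-.1405,.06),(.404,-.23,.076),(.4255,-.02,.076),(.401,-.263,.076),(.504,-.24,.076))]).tolist())
im=s['img'][170:250,300:420]
for r in im[::2,:,2].astype(int)//26: print(''.join('0123456789'[v] for v in r))
```

```text
32.9 [ 0.475 -0.24   0.056] [ 0.187 -0.126 -0.619]
side [[377.0, 203.0], [378.0, 220.0], [395.0, 206.0], [353.0, 231.0], [401.0, 202.0], [370.0, 195.0]]
scene [[263.0, 170.0], [300.0, 160.0], [272.0, 150.0], [338.0, 163.0], [262.0, 149.0], [260.0, 171.0]]
wrist [[320.0, 226.0], [178.0, 59.0], [187.0, 235.0], [119.0, -321.0], [194.0, 289.0], [373.0, 235.0]]
999633333333333333333333333333369999999999999999999999999999999997011111100000100100001000012234444445667788887775444797
999633333333333333333333333333468446999999999999999999999999999999701111101100000000100001212223344444445444444444446999
999633333333333333333333333343333346999999999999999999999999999999970124310100100000000158721112211344444444444444447999
999633333333333333333333333333333346999999999999999999999999999999997002400010001000101598210111112444444444444444469999
999633333333333334333333333333333358999999999999999999999999999999999701110001110000015984010111344444444444444444479999
999753333333333333333333333333456799999999999999999999999999999999999972300000100000113400101134444444444444444444599999
899998866333333
[... 3398 characters left out ...]
56887666655444444444444443333333333333333333335555556899999999999999953222111135566666666666666
548999999999999999999999999999987666665544444444443333333333333333335555568999999999999999999951112222211134212456666655
221122222489999999999999999999999999766565544444443333333333333335555568999999999999999999999999641112222211111112455555
122222222126999999999999999999999999999887555554443333333333344555568999999999999999999999999999999621111222221111135566
222222111489999999999999999999999999999999987555553333333334555678999999999999999999999999999999999999611112111124556566
222211148999999999999999999999999999999999999999754333344555568999999999999999999999999999999999999999997622468998876666
```

>>> carry_out(rows="0 0 30 0; -35 3 0 0; -35 3 0 0; -35 3 0 0; 0 0 -30 0; 0 0 -18 0; 0 0 0 0; 0 0 0 0")

```text
t: 33.9
eef_pos: [0.3706, -0.2316, 0.0382]
tool_rot: [0.0, 0.741, 0.672, 0.0]
contact_force: [1.2, 0.3, 0.0]
gripper_width: 0.003
grasp_force: 0.0
```

>>> carry_out(rows="6 -1 0 0; 6 0 0 0; 6 -1 0 0; 6 -1 0 0; 6 0 0 0; 6 -1 0 0; 6 0 0 0")

```text
t: 34.78
eef_pos: [0.4122, -0.2357, 0.0376]
tool_rot: [-0.0, 0.741, 0.671, -0.0]
contact_force: [-2.7, -1.6, 2.6]
gripper_width: -0.0
grasp_force: 1.8
```

Run:
```python
from loc import *
loc('drawer_front');o=get_obs();print(o['t'],o['eef_pos'],o['contact_force'])
```

```text
drawer_front scene side [ 0.4379 -0.1366  0.0589] 0.0024 0.83 0.78
drawer_front scene wrist [ 0.4334 -0.1379  0.0517] 0.0015 0.83 0.59
drawer_front side wrist [ 0.4353 -0.1398  0.0595] 0.0023 0.78 0.59
35.075 [ 0.4125 -0.2354  0.0376] [ 0.2955  0.3385 -0.7737]
```

>>> carry_out(rows="9 -1 0 0; 9 -1 0 0; 9 -1 0 0; 9 0 0 0; 9 -1 0 0; 9 -1 0 0; 9 -1 0 0; 0 0 0 0")

```text
t: 36.08
eef_pos: [0.4771, -0.2419, 0.038]
tool_rot: [0.001, 0.741, 0.672, 0.001]
contact_force: [-0.2, 0.5, 0.5]
gripper_width: 0.0
grasp_force: 0.0
```

>>> carry_out(rows="5 0 0 0; 4 -1 0 0; 3 0 0 0")

```text
t: 36.45
eef_pos: [0.4872, -0.2428, 0.0377]
tool_rot: [0.0, 0.741, 0.671, -0.0]
contact_force: [-2.0, -0.3, 2.8]
gripper_width: 0.004
grasp_force: 1.6
```

Run:
```python
from loc import *
loc('drawer_front');o=get_obs();print(o['t'],o['eef_pos'],o['contact_force'])
```

```text
drawer_front side wrist [ 0.5084 -0.1467  0.0628] 0.0015 0.97 0.96
36.75 [ 0.4875 -0.2425  0.0377] [-0.0891 -0.7656  0.1403]
```

Still sliding freely; continue in small steps until the end stop is felt.

>>> carry_out(rows="2 0 0 0; 2 0 0 0; 2 -1 0 0")

```text
t: 37.12
eef_pos: [0.4931, -0.2431, 0.0376]
tool_rot: [-0.0, 0.741, 0.672, 0.0]
contact_force: [-2.3, 0.8, 2.8]
gripper_width: -0.006
grasp_force: 1.7
```

>>> carry_out(rows="2 0 0 0; 2 0 0 0; 2 -1 0 0")

```text
t: 37.5
eef_pos: [0.4942, -0.2433, 0.0372]
tool_rot: [-0.004, 0.741, 0.671, -0.003]
contact_force: [-18.8, 5.5, 20.2]
gripper_width: 0.0
grasp_force: 12.5
```

>>> carry_out(rows="2 0 0 0; 1 0 0 0; 1 0 0 0")

```text
t: 37.88
eef_pos: [0.4942, -0.2433, 0.037]
tool_rot: [-0.007, 0.741, 0.671, -0.006]
contact_force: [-26.4, 6.7, 28.1]
gripper_width: -0.002
grasp_force: 18.3
```

>>> carry_out(rows="-5 0 0 0; -25 2 0 0; -40 4 0 0; 0 0 50 0; 0 0 60 0; 0 0 60 0; 0 0 60 0; 0 0 0 0; 0 0 0 0")

```text
t: 39.0
eef_pos: [0.4333, -0.2383, 0.2673]
tool_rot: [0.0, 0.741, 0.672, 0.0]
contact_force: [-0.3, 0.4, -0.8]
gripper_width: 0.002
grasp_force: 0.0
```

Run:
```python
from loc import *
for t in('drawer_front','scraper','bench','drawer_floor'): loc(t)
for t in('tub','mug','pot'): loc(t,('scene','side'))
for n in('scene','side','wrist'):
    c=cam(n)
    for r in outline_of(n,'chip_a')[:6]: print(n,round(r['confidence'],2),np.round(r['centre']),np.round(c['img'][r['pixels']].mean(0)))
print(get_obs()['t'],get_obs()['contact_force'])
```

```text
drawer_front side wrist [ 0.5124 -0.1459  0.0694] 0.0012 0.64 0.91
scraper scene side [ 0.6565 -0.1515  0.1042] 0.0061 0.64 0.67
scraper scene wrist [ 0.6589 -0.1513  0.0998] 0.0037 0.64 0.55
scraper side wrist [ 0.6542 -0.1554  0.1082] 0.0004 0.67 0.55
bench scene side [ 0.6306 -0.1563 -0.0045] 0.0051 0.67 0.68
bench scene wrist [ 0.6369 -0.1535 -0.0027] 0.0022 0.67 0.85
bench side wrist [ 0.6314 -0.1573  0.0009] 0.0044 0.68 0.85
drawer_floor side wrist [ 0.5575 -0.1235  0.0378] 0.046 0.8 0.25
tub scene side [ 0.4982 -0.4866 -0.0014] 0.0034 0.77 0.59
mug scene side [0.6955 0.3666 0.0041] 0.0044 0.74 0.62
pot scene side [0.7342 0.2492 0.0078] 0.003 0.91 0.59
scene 0.72 [260. 278.] [ 56. 116.  75.]
scene 0.64 [298. 153.] [90. 65. 66.]
scene 0.61 [479. 259.] [75. 89. 99.]
scene 0.46 [354. 219.] [124.  84.  79.]
side 0.69 [304. 247.] [184.  99.  61.]
side 0.56 [405. 241.] [124.  75.  57.]
side 0.22 [348. 211.] [41. 65. 98.]
wrist 0.69 [235. 111.] [83. 40. 20.]
wrist 0.67 [617.  61.] [39. 94. 29.]
41.1 [0.5682 0.3621 0.1949]
```

```bash
python3 -c "
from station import *
print(hand_in())"
```

```text
the job is handed in; nothing more can be done
None
```

I handed the job in at about 41 s of the 70 s. By my camera and force checks the three chips are in the drawer, the drawer is against its end stop, and the scraper stands on the cleared bench top. The tub and mug are within about 7 mm of their starting readings, but I had no valid start reading for the pot to compare.

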